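# Oil the specimen slide under the microscope

## Robot

A 6-joint arm with a two-finger parallel gripper is mounted at the origin on the work surface. World frame = base frame: x ahead of the robot, y to its left, z up, the work surface at z = 0. Lengths are in m, angles in rad, forces in N, time in s.
With the tool pointing down it reaches from about 0.375 to 0.9 m from the base axis. Payload 3.1 kg.
Tool frame: the origin (TCP) lies at the centre of the arm's flange, where the gripper is bolted on; the fingertips stand robot.tip_extent ahead of it and the grasp point (between the pads) lies 164 mm ahead of it (robot.tip_extent is the distance from the TCP to the fingertips, in m); z points along the fingers, y is the line along which they close (so a half turn about z gives the same grasp; the last joint's range is limited). The gripper opens to 87 mm and grips with 3 to 60 N. Pads are 19 mm wide; open, the fingers measure 117 mm over their backs; the gripper's body (75 mm by 190 mm) begins 51 mm behind the grasp point.
Start: joints at [1.028, 0.527, 1.433, -0, 1.181, -0.178], TCP at [0.223, 0.584, 0.405] pointing down, gripper open.
Joint ranges: [-3.08, 3.08], [-0.75, 2.2], [0.22, 2.44], [-1.43, 4.57], [0, 2.65], [-2.85, 2.85]. Speed limits (rad/s): [2.79, 2.79, 3.14, 3.14, 3.14, 3.14].

## Interface

Orientations are given as a unit quaternion [x, y, z, w].
In Python, from rig import get_obs, camera, hand_in, cut_out, robot gives the robot as it stands.
- The arm moves only by the tool step_arm, never from a script. Its argument "rows" is a list of rows, each a list of 6 numbers: the shift along the world's x, y, z in m, then the turn, a rotation vector about the world's x, y, z in degrees. A call has 1 to 12 rows; each row shifts and turns the commanded pose from where the row before left it; what a row does not reach is not made up. A row lasts 1/8 s, in which the tool goes at most 62.5 mm and 10.7 degrees, less where a joint would pass 70% of its speed; a pose out of reach is approached as far as the arm can. A call is refused whole if a number of a shift passes 0.0625 or a number of a turn 10.7, either way. A call with a gripper value outside its range is refused whole. "jaw" is the finger opening in m, from 0 to 0.087, set as the call begins (left out, the last holds). The fingers move at their own pace and stop on an object; "squeeze" is the grip in N (left out, the last holds). Time passes only in rows, so rows that do not move let the fingers close. It gives the time, the measured TCP pose, the force, the opening and the grip force at its end, in the units of the state.
- get_obs(): the state, without advancing time (a new reading comes with each control period).
- camera(name): name is "scene" or "side" or "wrist"; returns a dict with "pixels" (480x640x3 uint8, blue, green, red), "depth" (480x640 float32, m along the optical axis (not along the pixel's ray), 0 where there is no reading), "fov_y" (degrees; the focal length in pixels is half the picture's height over the tangent of half this angle, whatever the lens; pixels are square), "cx", "cy" (the principal point, pixels), "k1" (the pictures are not rectified: a ray, as slopes to the right and down, at radius r is drawn at 1 + k1 r^2 times it, then the intrinsics apply), "extrinsics" (4x4, takes a point from camera to world coordinates); the wrist camera has in their place "mount" (4x4, takes a point from camera to tool coordinates, whose origin is the TCP and whose axes are the flange's). Camera axes: x right, y up, looking along -z (the intrinsics and any distortion apply to the point x, -y, -z); pixel columns grow to the right and rows downward; lengths in m; the calibration is good to about 2 mm. A picture is of the moment at which its call begins: read the wrist's pose just before it.
- hand_in(): hands the job in; it is judged then, once.
Trained networks look in the newest picture that a camera, given by its name, has taken for a name from the list of things; names that differ only in an ending like _2 or _b are one class to them, and where a whole thing is asked for, a point or a joint stands for the part that bears it (a point fixed in the world has none). Each returns a list of dicts, best first, with "confidence" (0 to 1); they miss things now and then, are a little off and sometimes report something else, mostly with a low value. They report only what shows in the picture. A call takes as long as a camera call. They do not tell look-alikes from the thing itself.
- cut_out(label, camera): "region" (480x640 bool, what is visible of it) and "extent" ([centre column, centre row, width, height] in pixels, round what is visible of it).
The state is a dict: "time": time; "q": joint angles; "joint_velocities": joint speeds; "joint_torque": joint torques, N m; "position": TCP position; "tool_rot": TCP orientation; "ft_force": force on the tool from outside, world axes, zero at the start; "moment": the same for the moment, N m; "grip_width": finger opening in m; "grip_force": force on a finger pad.
Only numpy, scipy, OpenCV 4.12 (cv2) and the standard library are available. Lean on these libraries where they do the work, as an engineer would, in place of code of your own. Each camera call takes 0.05 s, during which the arm holds its last target. There are 200 camera calls.

## Task

Pick up the oil applicator from its wire rest, dip its ball tip for a moment well down into the small squat amber oil pot, and then touch the tip gently on the middle of the cover glass of the slide on the microscope stage, coming in slanted from the side beneath the nosepiece without bumping the microscope. Lay the applicator back in its rest as you found it and let go. Leave the pot and everything else on the bench standing where it is.

Things in the scene. Friction and masses are not known exactly. Their poses are not given: they have to be found in the camera images.
- applicator: Oil applicator, 200 mm, 30 g: steel ball tip 6 mm, steel stem 5 mm across to 92 mm from the tip, then eight-sided black plastic handle 10 mm across flats (first 8 mm taper). Origin at the very end of the tip; z along the axis from tip to handle end. Starts in its rest, leaning 40 degrees from vertical, tip down.
- tip (a point): The very end of the applicator's ball tip (its body origin).
- handle (a point): Point on the applicator's axis 158 mm from the tip end, on the free handle 38 mm above the cradle: a good place to grip, fingers pointing along the applicator towards the tip and closing level across it.
- notch_mark (a point): Point on the applicator's axis 120 mm from the tip end; it lies in the wire cradle when the applicator is in its rest.
- rest: Rest, fixed: steel drip tray, x -97 to +6 mm, 50 mm wide, floor 3 mm and rim 12 mm above the bench; at x = -83 mm a 6 mm wire post ends 89 mm up in an open V (two 5 mm wires 26 mm long, 45 degrees either side) square to the applicator. Origin on the bench under the ball tip. Handle leans to -x; tip lies on the floor against the +x end wall. Lifting straight up frees it.
- rest_tip (a point): Where the very end of the tip lies when the applicator is in its rest.
- rest_notch (a point): Where the applicator's 120 mm mark (on its axis) lies when it is in its rest.
- pot: Oil pot: small squat straight-sided open pot of amber glass, 40 mm across, 30 mm tall, walls 3 mm, inner width 34 mm, inside floor 4 mm above the bench; loose, about 60 g. Origin at the centre of its underside, z up. It may stand in any of three places, the beaker and dropper bottle in the others.
- pot_rim (a point): Centre of the oil pot's mouth, level with its rim, 30 mm above the bench.
- microscope: Compound microscope, fixed. Origin on the bench under the optical axis; eyepieces (front) towards -x, limb (x 105 to 180 mm) at the back, z up. Its +y side is open and faces the rest and the pot: work from there. Black stage 140 mm (x) by 188 mm (y), top 130 mm up. Foot 170 mm wide, x -110 to +200 mm, 58 mm high. More than 5 N on it counts as a bump.
- objective_end (a point): Lower end of the short objective (25 mm across, tapering to 12 mm), plumb on the optical axis, 170 mm above the bench, 38 mm above the slide. Two longer objectives stand either side behind it, ends at microscope x = 32 mm, y = 33 mm (170 mm up) and y = -35 mm (162 mm up).
- nosepiece (a point): Middle of the underside of the round nosepiece, 74 mm across, at microscope x = 23 mm, 199 mm above the bench; its front edge is lower, 191 mm up. Above it the arm is 80 mm wide (y), x -35 to 170 mm, from 245 mm up, and the head is 112 mm wide from 305 mm up; eyepieces reach out to x = -156 mm above 330 mm.
- slide: Glass slide 26 mm (x) by 76 mm (y), 2 mm thick, clamped on the stage in a holder 5 mm high (bar along its +x edge, ends at y = +43 and about -48 mm). Same yaw as the microscope; up to 6 mm (x) and 8 mm (y) off the optical axis. White frosted end at -y. Origin on the stage top, mid-slide. Rigid; it bears at most 15 N.
- cover_centre (a point): Middle of the cover glass (22 mm square, with a mauve round specimen 9 mm across), at the height of the slide's top face, 132 mm above the bench.
- beaker: Clear glass beaker 48 mm across, 66 mm tall, loose bystander; origin at the centre of its underside.
- dropper: Pale plastic dropper bottle 34 mm across, 92 mm tall with its nozzle, closed, loose bystander; origin at the centre of its underside.
- slidebox: Flat white and orange slide box 92 by 107 mm, 35 mm tall, loose bystander beyond the rest; origin at the centre of its underside.
There are look-alikes about, which are no part of the job. Of the things that look like the pot, the middle-sized one is meant.

How it is judged:
On the way, in this order (a step that is already met when the one before it is completed fails the run):
1. the ball tip is inside the oil pot, at least 10 mm below its rim (horizontal distance between tip and pot_rim below 0.017 m and z of tip in the frame of pot_rim below -0.01 m and angle between pot's own z axis and vertical below 0.2 rad), for 0.2 s.
2. the tip touches the cover glass within 7 mm of its middle, the applicator leaning more than 0.3 rad (contact force between applicator and slide above 0.15 N and distance between tip and cover_centre below 0.007 m and angle between applicator's own z axis and vertical above 0.3 rad), for 0.05 s.
3. the applicator is back in its rest, still held: tip within 15 mm of its place in the tray, 120 mm mark within 15 mm of its place in the cradle (distance between tip and rest_tip below 0.015 m and distance between notch_mark and rest_notch below 0.015 m and contact force between the fingers and applicator above 0.5 N), for 0.1 s.
At the end, for the whole second after the job is handed in: The applicator lies still in its rest, its tip within 10 mm of its resting place in the tray and its 120 mm mark within 10 mm of its place in the cradle; the oil pot stands upright (within 0.1 rad) within 20 mm of where it was, and so do the beaker, the dropper bottle and the slide box (distance between tip and rest_tip below 0.01 m and distance between notch_mark and rest_notch below 0.01 m and linear speed of applicator below 0.02 m/s and angle between each of pot, beaker, dropper, slidebox's own z axis and vertical below 0.1 rad and distance of each of pot, beaker, dropper, slidebox from where it was at the start of the episode below 0.02 m); the robot touches nothing.
It fails at once if the slide is pressed with more than 15 N (contact force between slide and anything else above 15 N).
It fails at once if the microscope is bumped with more than 5 N (contact force between microscope and anything else above 5 N).
It fails at once if the oil pot is tipped more than 0.35 rad or pushed more than 20 mm (angle between pot's own z axis and vertical above 0.35 rad or distance of pot from where it was at the start of the episode above 0.02 m).
It fails at once if the beaker, the dropper bottle or the slide box is moved more than 20 mm (distance of any of beaker, dropper, slidebox from where it was at the start of the episode above 0.02 m).
It also fails if it takes over 54 s, if anything falls off the work surface, if the arm or the gripper's body presses on something with over 40 N, if the wrist force passes 120 N, or if a joint passes its speed limit or range.

## Working session

There is one attempt and no reset: what is moved stays moved. The work goes in short steps, Python scripts to look and compute and a tool call to move; the robot and the scene stay as the last step left them, time stands still between calls to the robot, and variables do not carry over. Pictures are saved under pics/ and viewed, at most 12 in all, crops included, and the job is handed in when it is done.

Besides the shell and the picture viewer there is one more tool, called by a JSON object that holds its "op" and its "data". step_arm: Moves the arm, as the interface text tells. Its arguments: {"type":"object","properties":{"rows":{"type":"array"},"jaw":{"type":"number"},"squeeze":{"type":"number"}},"required":["rows"]}

```bash
ls; mkdir -p pics
cat > h.py <<'E'
import numpy as np, cv2
from rig import get_obs, camera, cut_out, robot
from scipy.spatial.transform import Rotation as R
def K(c):
    f=240/np.tan(np.radians(c["fov_y"])/2); return np.array([[f,0,c["cx"]],[0,f,c["cy"]],[0,0,1.]]), np.array([c["k1"],0,0,0,0.])
def ext(c,o=None):
    if "extrinsics" in c: return np.array(c["extrinsics"])
    T=np.eye(4); T[:3,:3]=R.from_quat(o["tool_rot"]).as_matrix(); T[:3,3]=o["position"]; return T@np.array(c["mount"])
def world(c,E,uv,d=None):
    k,D=K(c); uv=np.asarray(uv,float).reshape(-1,2)
    n=cv2.undistortPointsIter(uv.reshape(-1,1,2),k,D,None,None,(3,50,1e-9)).reshape(-1,2)
    if d is None: d=c["depth"][uv[:,1].round().astype(int),uv[:,0].round().astype(int)]
    d=np.broadcast_to(d,len(uv))
    P=np.c_[n[:,0]*d,-n[:,1]*d,-d]; return P@E[:3,:3].T+E[:3,3]
def ray(c,E,uv):
    a=world(c,E,uv,1.0)-E[:3,3]; return E[:3,3],a
def atz(c,E,uv,z):
    o,a=ray(c,E,uv); return o+a*((z-o[2])/a[:,2])[:,None]
def proj(c,E,P):
    k,D=K(c); p=(np.asarray(P,float).reshape(-1,3)-E[:3,3])@E[:3,:3]
    n=np.c_[p[:,0]/-p[:,2],-p[:,1]/-p[:,2]]; n=n*(1+D[0]*(n**2).sum(1))[:,None]
    return np.c_[n[:,0]*k[0,0]+k[0,2],n[:,1]*k[1,1]+k[1,2]]
E
python3 - <<'E'
from h import *
print(get_obs(),robot.tip_extent)
for n in["scene","side","wrist"]:
    c=camera(n); o=get_obs(); cv2.imwrite(f"pics/{n}0.png",c["pixels"]); E=ext(c,o)
    print(n,c["fov_y"],c["k1"],E[:3,3].round(3))
    for l in["applicator","rest","pot","microscope","slide","beaker","dropper","slidebox","objective_end"]:
        for r in cut_out(l,n)[:4]:
            m=r["region"]&(c["depth"]>0); v=np.argwhere(m)[:,::-1]
            if len(v)==0: continue
            P=world(c,E,v); print(l,round(r["confidence"],2),np.round(r["extent"]),len(v),np.percentile(P,[2,50,98],axis=0).round(3).tolist())
E
```

```text
pics
{'time': 0.0, 'q': array([ 1.02752584e+00,  5.28480863e-01,  1.43388498e+00, -1.51583645e-05,
        1.18138361e+00, -1.78505405e-01]), 'joint_velocities': array([ 5.84556036e-04, -2.47992878e-04,  9.56298437e-05, -6.70093244e-04,
       -2.59869736e-04, -9.60397742e-04]), 'joint_torque': array([ 8.28648638e-06, -4.40029800e+01, -1.76588112e+01,  6.32748543e-02,
        5.80772536e-02, -1.58119556e-04]), 'position': array([0.22275755, 0.5835972 , 0.40376768]), 'tool_rot': array([ 1.81370167e-01,  9.83414307e-01, -1.01140957e-03, -3.74231912e-04]), 'ft_force': array([-0.16609596, -0.12756769, -1.01645011]), 'moment': array([ 0.00068875,  0.00708111, -0.01232772]), 'grip_force': 0.0, 'grip_width': 0.08689363295722782} 0.1822
scene 56.58994583747824 -0.024230678991884115 [ 1.179 -0.083  0.85 ]
applicator 0.69 [320. 247.  45.  72.] 378 [[0.462, -0.132, -0.002], [0.591, -0.098, 0.096], [0.643, -0.044, 0.157]]
rest 0.83 [327. 267.  48.  58.] 968 [[0.573, -0.117, -0.0], [0.617, -0.076, 0.004], [0.665, -0.024, 0.097]]
pot 0.74 [182. 251.  22.  24.] 333 [[0.546, -0.432, 0.0], [0.565, -0
[... 2003 characters left out ...]
] 17587 [[0.449, 0.086, 0.017], [0.577, 0.19, 0.155], [0.722, 0.267, 0.385]]
slide 0.91 [250. 197.  15.  19.] 267 [[0.59, 0.156, 0.132], [0.623, 0.192, 0.134], [0.656, 0.236, 0.137]]
beaker 0.62 [345. 383.  30.  50.] 1351 [[0.458, -0.307, 0.004], [0.477, -0.29, 0.043], [0.504, -0.261, 0.067]]
dropper 0.76 [399. 340.  21.  46.] 720 [[0.598, -0.3, 0.002], [0.606, -0.29, 0.046], [0.627, -0.269, 0.087]]
slidebox 0.88 [394. 272.  67.  53.] 1971 [[0.736, -0.171, 0.002], [0.772, -0.125, 0.035], [0.836, -0.063, 0.038]]
objective_end 0.87 [235. 167. 156. 201.] 17688 [[0.449, 0.086, 0.016], [0.576, 0.19, 0.157], [0.722, 0.269, 0.384]]
wrist 58.039912503142936 -0.0001002976424129151 [0.151 0.612 0.385]
```

View pics/scene0.png

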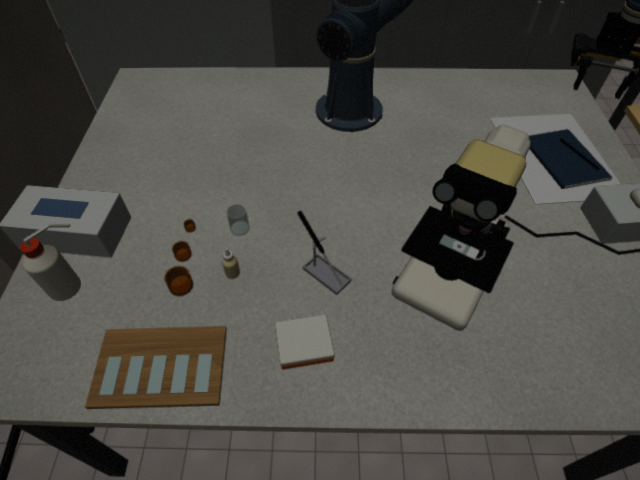

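View pics/side0.png

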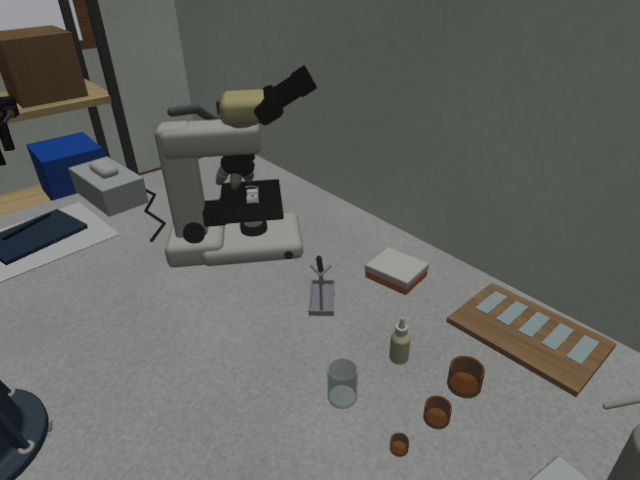

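Run:
```python
from h import *
for n in["scene","side"]:
    c=camera(n);E=ext(c); hsv=cv2.cvtColor(c["pixels"],cv2.COLOR_BGR2HSV)
    V,U=np.mgrid[0:480,0:640]; uv=np.c_[U.ravel(),V.ravel()]
    P=world(c,E,uv).reshape(480,640,3); v=hsv[...,2]
    # handle: dark points z .05-.16 near the rest
    m=(c["depth"]>0)&(P[...,0]>.4)&(P[...,0]<.72)&(P[...,1]>-.2)&(P[...,1]<0.02)&(P[...,2]>.03)&(P[...,2]<.17)
    d=m&(v<60); q=P[d]; print(n,"handle",len(q))
    if len(q)>5:
        ce=np.median(q,0); w=np.linalg.svd(q-q.mean(0))[2][0]; w*=np.sign(w[2]); print(ce.round(3),w.round(3),"lean",np.degrees(np.arccos(w[2])).round(1),q.min(0).round(3),q.max(0).round(3))
    # wire tops
    q=P[m&(v>=60)]; print("other",len(q),q.mean(0).round(3) if len(q) else "")
    # tray: cut_out polygon at z=.012
    r=cut_out("rest",n)[0]["region"]; 
    def rect(mask,z):
        cs,_=cv2.findContours(mask.astype(np.uint8),cv2.RETR_EXTERNAL,cv2.CHAIN_APPROX_NONE)
        k=max(cs,key=cv2.contourArea)[:,0]; w=atz(c,E,k,z)[:,:2]; (a,b),(s,t),an=cv2.minAreaRect((w*1000).astype(np.float32)); return np.round([a,b,s,t,an],1)
    mm=cv2.morphologyEx(r.astype(np.uint8),cv2.MORPH_OPEN,np.ones((7,7)))
    print("tray",rect(mm,.012))
    st=(abs(P[...,2]-.130)<.006)&(v<45)&(P[...,0]>.5)&(P[...,0]<.75)&(P[...,1]>.03)&(P[...,1]<.35)
    st=cv2.morphologyEx(st.astype(np.uint8),cv2.MORPH_OPEN,np.ones((3,3))); cv2.imwrite(f"pics/st_{n}.png",st*255); print("stage",rect(st,.13))
    sl=cut_out("slide",n)[0]["region"]; print("slide",rect(sl&(v>90),.132), rect(sl,.132))
    mk=sl&(hsv[...,1]>60)&(v>60); p=np.argwhere(mk)[:,::-1]; print("mauve",len(p), p.mean(0) if len(p) else "", atz(c,E,p.mean(0)[None],.132).round(4) if len(p) else "")
    for l in ["pot"]:
        for r in cut_out(l,n)[:3]: print("pot rim",r["extent"],)
    cv2.imwrite(f"pics/slide_{n}.png",cv2.resize(c["pixels"][130:310,380:540] if n=="scene" else c["pixels"][130:310,180:340],None,fx=3,fy=3,interpolation=cv2.INTER_CUBIC)) 
a=cv2.imread("pics/slide_scene.png");b=cv2.imread("pics/slide_side.png"); cv2.imwrite("pics/slides.png",cv2.resize(np.hstack([a,b]),(800,450)))
```

```text
scene handle 251
[ 0.592 -0.102  0.115] [-0.341 -0.386  0.857] lean 31.0 [ 0.56  -0.132  0.032] [ 0.622 -0.068  0.159]
other 114 [ 0.608 -0.083  0.077]
tray [621.5 -72.  110.8  60.2  50.1]
stage [630.  193.  186.  143.6  57.8]
slide [633.5 199.1  66.6  24.5  55.5] [628.8 198.3  99.1  40.9  59. ]
mauve 7 [459. 246.] [[0.6317 0.1954 0.132 ]]
pot rim [179.8, 281.5, 29.3, 30.7]
pot rim [191.4, 225.9, 12.7, 7.8]
pot rim [181.9, 250.2, 23.6, 23.7]
side handle 81
[ 0.575 -0.117  0.131] [-0.381 -0.426  0.821] lean 34.9 [ 0.56  -0.131  0.034] [ 0.632 -0.053  0.159]
other 163 [ 0.592 -0.096  0.085]
tray [613.  -71.3 116.6  50.   49.3]
stage [621.8 189.  193.5 137.   58. ]
slide [633.4 200.9  72.8  25.1  57. ] [629.6 202.3 111.5  37.6  56.9]
mauve 0  
pot rim [464.4, 377.5, 33.9, 38.3]
pot rim [393.9, 270.1, 65.1, 51.5]
pot rim [398.6, 445.9, 16.9, 22.5]
```

View pics/slides.png

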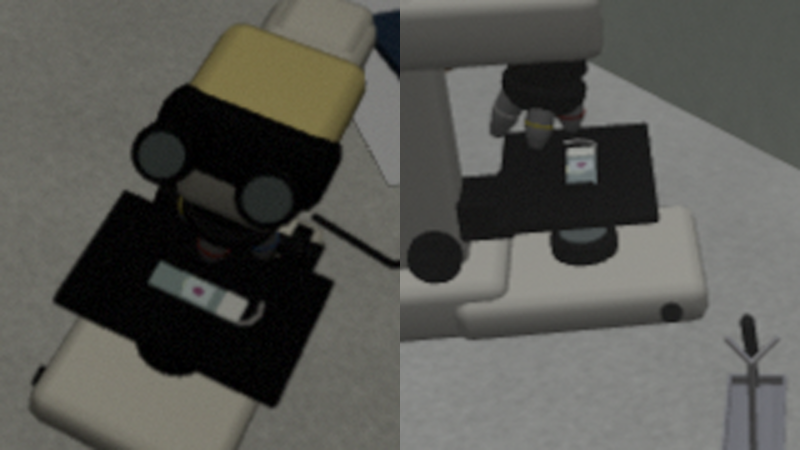

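{"op": "step_arm", "data": {"rows": [[0,0,0.061,0,0,-9.125],[0,0,0.061,0,0,-9.125],[0,0,0.061,0,0,-9.125],[0,0,0.061,0,0,-9.125],[0.025,-0.054,0,0,0,-9.125],[0.025,-0.054,0,0,0,-9.125],[0.025,-0.054,0,0,0,-9.125],[0.025,-0.054,0,0,0,-9.125],[0.025,-0.054,0,0,0,-9.125],[0.025,-0.054,0,0,0,-9.125],[0.025,-0.054,0,0,0,-9.125],[0.025,-0.054,0,0,0,-9.125]], "jaw": 0.05}}

```text
time: 3.4
position: [0.4231, 0.15, 0.649]
tool_rot: [0.909, 0.417, 0.001, 0.0]
ft_force: [1.1, 1.1, 0.5]
grip_width: 0.0502
grip_force: 0.0
```

Run:
```python
from h import *
o=get_obs(); c=camera("wrist"); print(o["position"],o["q"],R.from_quat(o["tool_rot"]).as_matrix().round(3)); print(np.array(c["mount"]).round(3),c["fov_y"])
```

```text
[0.42311751 0.15003225 0.64902319] [9.08614502e-02 6.23758577e-02 1.44431162e+00 1.72039947e-04
 1.63387369e+00 8.01133458e-01] [[ 0.652  0.758  0.001]
 [ 0.758 -0.652  0.   ]
 [ 0.001  0.001 -1.   ]]
[[-0.     0.958  0.286  0.079]
 [ 1.     0.    -0.001  0.   ]
 [-0.001  0.286 -0.958  0.02 ]
 [ 0.     0.     0.     1.   ]] 58.039912503142936
```

{"op": "step_arm", "data": {"rows": [[0.0,-0.062,0,0,0,0],[0.007,-0.056,-0.03,4.34,-3.72,0],[0.007,-0.055,-0.058,4.34,-3.72,0],[0.007,-0.055,-0.058,4.34,-3.72,0],[0.007,-0.055,-0.058,4.34,-3.72,0],[0.007,-0.055,-0.058,4.34,-3.72,0],[0.007,-0.055,-0.06,4.34,-3.72,0],[0,0,0,4.34,-3.72,0]]}}

```text
time: 4.45
position: [0.4571, -0.1812, 0.389]
tool_rot: [0.854, 0.391, 0.311, -0.145]
ft_force: [0.1, 1.4, 0.4]
grip_width: 0.0498
grip_force: 0.0
```

Run:
```python
from h import *
o=get_obs(); c=camera("wrist"); E=ext(c,o); print(o["time"],o["position"],o["q"],R.from_quat(o["tool_rot"]).as_matrix().round(3))
cv2.imwrite("pics/w1.png",c["pixels"])
for l in["applicator","rest","handle"]:
    for r in cut_out(l,"wrist")[:2]: print(l,round(r["confidence"],2),np.round(r["extent"]))
```

```text
4.45 [ 0.45705131 -0.18119046  0.38902628] [-0.77480766  0.3924729   1.85497077  0.80050576  1.11085614 -0.51380784] [[ 0.5    0.758  0.418]
 [ 0.578 -0.652  0.491]
 [ 0.645 -0.004 -0.764]]
applicator 0.6 [370. 290.  15.  61.]
rest 0.61 [366. 299.  52.  96.]
handle 0.59 [371. 292.  18.  63.]
handle 0.36 [162. 104. 323. 207.]
```

View pics/w1.png

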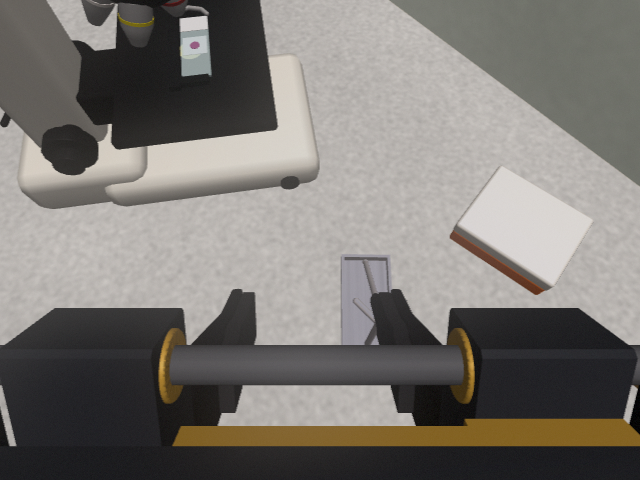

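Run:
```python
from h import *
o=get_obs(); c=camera("wrist"); E=ext(c,o)
hsv=cv2.cvtColor(c["pixels"],cv2.COLOR_BGR2HSV)
s=hsv[30:60,180:212]; m=(s[...,1]>50)&((s[...,0]>125)|(s[...,0]<5)); p=np.argwhere(m)[:,::-1]+[180,30]; print("mauve",len(p),p.mean(0),atz(c,E,p.mean(0)[None],.132).round(4))
print("slide side edges ", atz(c,E,[[180,17],[207,17],[181,78],[212,76]],.132).round(4).tolist())
print("stage corners", atz(c,E,[[113,149],[277,129]],.130).round(4).tolist())
print("tray end top", atz(c,E,[[342,255],[390,255]],.012).round(4).tolist())
print("tip", atz(c,E,[[364,262]],.006).round(4).tolist())
cv2.imwrite("pics/w1c.png",cv2.resize(c["pixels"][245:350,320:440],None,fx=5,fy=5,interpolation=cv2.INTER_CUBIC))
```

```text
mauve 53 [197.03773585  46.79245283] [[0.6331 0.1966 0.132 ]]
slide side edges  [[0.6425, 0.2394, 0.132], [0.6623, 0.2226, 0.132], [0.6009, 0.1745, 0.132], [0.6233, 0.1586, 0.132]]
stage corners [[0.5163, 0.1485, 0.13], [0.6323, 0.0768, 0.13]]
tray end top [[0.6343, -0.0138, 0.012], [0.6722, -0.046, 0.012]]
tip [[0.6485, -0.033, 0.006]]
```

View pics/w1c.png

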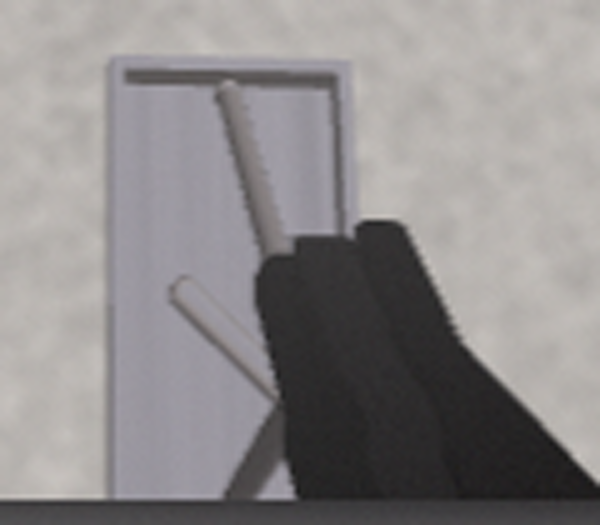

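{"op": "step_arm", "data": {"rows": [[0.005,-0.02,-0.016,0,0,0],[0.005,-0.02,-0.02,0,0,0],[0.006,-0.02,-0.025,0,0,0],[0,0,0,0,0,0]]}}

```text
time: 5.2
position: [0.4734, -0.2384, 0.3317]
tool_rot: [0.853, 0.394, 0.311, -0.142]
ft_force: [0.1, 0.7, 0.7]
grip_width: 0.05
grip_force: 0.0
```

Run:
```python
from h import *
o=get_obs(); c=camera("wrist"); E=ext(c,o); print(o["time"],o["position"],o["q"])
z=R.from_quat(o["tool_rot"]).as_matrix()[:,2]; a=np.array([-.4165,-.4898,.766]); tip=np.array([.649,-.034,.0037])
print(z, proj(c,E,[tip,tip+.092*a,tip+.12*a,tip+.158*a,tip+.2*a]).round(1).tolist(), proj(c,E,[o["position"]+.164*z,o["position"]+.27*z]).round(1).tolist())
cv2.imwrite("pics/w2.png",c["pixels"])
```

```text
5.2 [ 0.47342613 -0.23841895  0.33171786] [-0.83221316  0.53688036  1.79740827  0.80829428  1.078531   -0.62432587]
[ 0.41770114  0.48777972 -0.76654857] [[315.9, 206.0], [316.2, 231.2], [316.3, 241.8], [316.6, 259.7], [316.9, 286.5]] [[315.0, 338.0], [315.3, 251.2]]
```

View pics/w2.png

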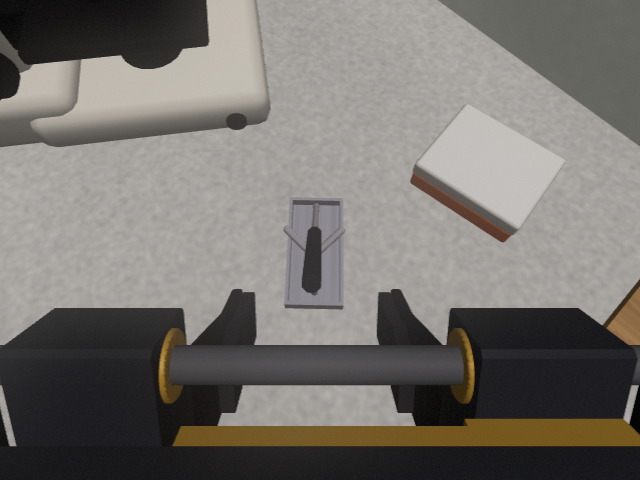

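{"op": "step_arm", "data": {"rows": [[0.01,0.012,-0.0203,0,0,0],[0.01,0.012,-0.0203,0,0,0],[0.01,0.012,-0.0203,0,0,0],[0.01,0.012,-0.0203,0,0,0],[0,0,0,0,0,0]]}}

```text
time: 5.88
position: [0.513, -0.1882, 0.2512]
tool_rot: [0.852, 0.395, 0.311, -0.144]
ft_force: [-0.4, -0.3, -1.2]
grip_width: 0.05
grip_force: 0.0
```

{"op": "step_arm", "data": {"rows": [[0,0,0,0,0,0],[0,0,0,0,0,0],[0,0,0,0,0,0],[0,0,0,0,0,0]], "jaw": 0.0, "squeeze": 20}}

```text
time: 6.38
position: [0.5129, -0.1907, 0.251]
tool_rot: [0.853, 0.394, 0.311, -0.142]
ft_force: [0.2, -0.1, -0.7]
grip_width: 0.0182
grip_force: 0.0
```

Run:
```python
from h import *
o=get_obs(); c=camera("wrist"); E=ext(c,o); print(o["time"],o["position"],o["q"],o["tool_rot"],o["grip_width"],o["grip_force"])
cv2.imwrite("pics/w3.png",c["pixels"])
z=R.from_quat(o["tool_rot"]).as_matrix()[:,2];print(z, proj(c,E,[o["position"]+.164*z,o["position"]+.322*z]).round(1).tolist(),proj(c,E,[[.649,-.034,.0037]]))
```

```text
6.375 [ 0.51285439 -0.19070732  0.25096036] [-0.711136    0.68757656  1.82047428  0.95598143  0.90609714 -0.72398726] [ 0.85307297  0.39397044  0.31124662 -0.14205403] 0.018154388728134494 0.0
[ 0.41910199  0.48760884 -0.76589238] [[315.0, 338.0], [315.4, 229.4]] [[316.93622223 229.05702649]]
```

View pics/w3.png

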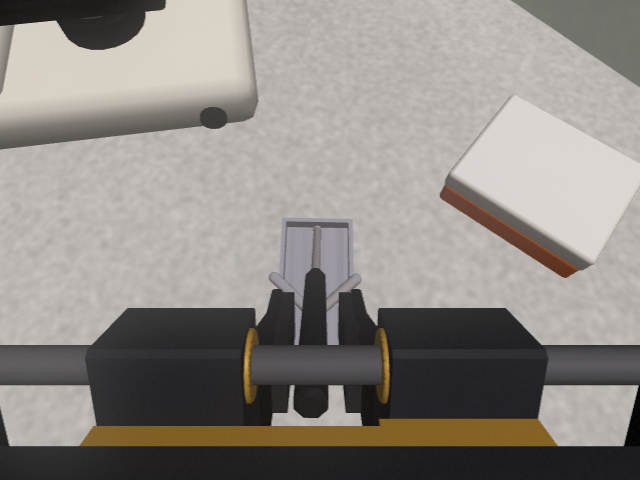

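{"op": "step_arm", "data": {"rows": [[0,0,0,0,0,0],[0,0,0,0,0,0],[0,0,0,0,0,0]]}}

```text
time: 6.8
position: [0.5129, -0.1903, 0.2506]
tool_rot: [0.853, 0.394, 0.311, -0.143]
ft_force: [-1.0, -0.8, 1.9]
grip_width: 0.0097
grip_force: 20.0
```

Run:
```python
from h import *
o=get_obs(); c=camera("wrist"); E=ext(c,o); cv2.imwrite("pics/w4.png",c["pixels"]); print(o["time"],o["position"],o["tool_rot"],o["grip_width"],o["grip_force"],o["ft_force"])
np.savez("grip.npz",p=o["position"],r=o["tool_rot"])
M=R.from_quat(o["tool_rot"]); print("tip in tool",M.inv().apply(np.array([.649,-.034,.0037])-o["position"]))
g=c["pixels"][215:275,300:335]; cv2.imwrite("pics/w4c.png",cv2.resize(g,None,fx=8,fy=8,interpolation=cv2.INTER_CUBIC))
```

```text
6.8 [ 0.51285456 -0.19031638  0.25060856] [ 0.85297485  0.39415633  0.31104748 -0.14256283] 0.009713912595144841 20.000028436297725 [-1.00465347 -0.8234943   1.90381034]
tip in tool [-2.22533652e-05  1.73484889e-03  3.22383658e-01]
```

{"op": "step_arm", "data": {"rows": [[0,0,0.02,0,0,0],[0,0,0.04,0,0,0],[0,0,0.045,0,0,0],[0,0,0.045,0,0,0],[0.0027,-0.0437,0.0112,-3.8,3.25,0],[0.0027,-0.0437,0.0112,-3.8,3.25,0],[0.0027,-0.0437,0.0112,-3.8,3.25,0],[0.0027,-0.0437,0.0112,-3.8,3.25,0],[0.0027,-0.0437,0.0112,-3.8,3.25,0],[0.0027,-0.0437,0.0112,-3.8,3.25,0],[0,0,0,0,0,0],[0,0,0,0,0,0]]}}

```text
time: 8.35
position: [0.529, -0.452, 0.4668]
tool_rot: [0.904, 0.418, 0.08, -0.037]
ft_force: [-0.8, 0.2, 0.2]
grip_width: 0.0099
grip_force: 20.0
```

Run:
```python
from h import *
o=get_obs(); M=R.from_quat(o["tool_rot"]); print(o["time"],o["position"],o["q"],M.as_matrix()[:,2],o["grip_width"])
tip=M.apply([0,.0017,.3222])+o["position"]; print("tip",tip)
out=[]
for n in["wrist","scene","side"]:
    c=camera(n); E=ext(c,o)
    print(n,"tip px",proj(c,E,[tip])[0].round(1))
    for r in cut_out("pot",n)[:4]:
        m=r["region"]; k=max(cv2.findContours(m.astype(np.uint8),cv2.RETR_EXTERNAL,cv2.CHAIN_APPROX_NONE)[0],key=cv2.contourArea)[:,0]
        v=np.argwhere(m&(c["depth"]>0))[:,::-1]; P=world(c,E,v); rim=P[(P[:,2]>np.percentile(P[:,2],97)-.004)]
        ce,rad=cv2.minEnclosingCircle((rim[:,:2]*1000).astype(np.float32)); print(round(r["confidence"],2),np.round(r["extent"]),"topz",np.percentile(P[:,2],97).round(3),"circ",np.round(ce,1),round(rad,1))
    if n=="wrist":
        cv2.imwrite("pics/w5.png",c["pixels"])
```

```text
8.35 [ 0.52903026 -0.45202956  0.46679374] [-0.89820153  0.57703239  1.1641052   0.17431573  1.43781121 -0.21950023] [ 0.11278206  0.13432032 -0.98449899] 0.00994247921754444
tip [ 0.56666337 -0.40985321  0.14958618]
wrist tip px [317.7 229.2]
0.77 [255. 269.  32.  26.] topz 0.021 circ [ 483.9 -407.1] 13.4
0.71 [317. 220.  43.  37.] topz 0.031 circ [ 566.  -408.7] 19.9
0.7 [376. 152.  59.  60.] topz 0.043 circ [ 651.5 -396.4] 27.3
scene tip px [166.  213.5]
0.86 [182. 253.  23.  24.] topz 0.031 circ [ 566.4 -406.8] 21.0
0.65 [181. 280.  27.  31.] topz 0.042 circ [ 653.1 -395.6] 28.4
0.47 [190. 226.   6.  10.] topz 0.021 circ [ 485.1 -405.4] 13.7
side tip px [449.6 348.5]
0.88 [464. 377.  38.  40.] topz 0.043 circ [ 650.4 -395.5] 28.4
0.74 [400. 444.  20.  23.] topz 0.021 circ [ 482.8 -406.8] 14.2
0.63 [435. 415.  28.  33.] topz 0.032 circ [ 565.1 -408.6] 20.5
```

View pics/w5.png

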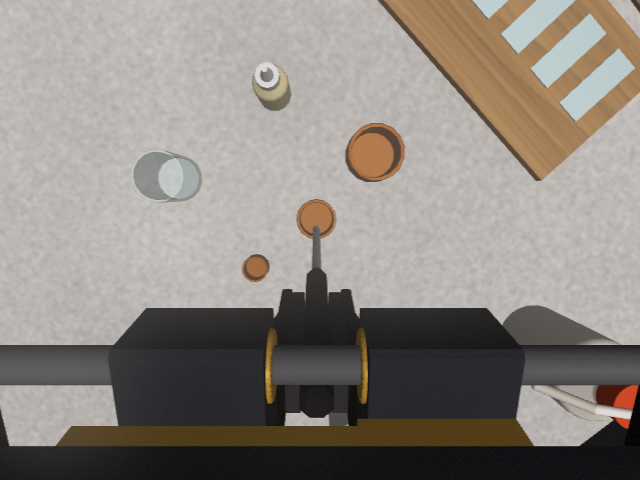

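Run:
```python
from h import *
o=get_obs(); M=R.from_quat(o["tool_rot"]).as_matrix()
for n in["scene","side","wrist"]:
    c=camera(n);E=ext(c,o);V,U=np.mgrid[0:480,0:640]; P=world(c,E,np.c_[U.ravel(),V.ravel()]); d=c["depth"].ravel()
    q=(P-o["position"]-[0,.003,-.1385])@M   # tool frame at dip
    m=(d>0)&(P[:,2]>.05)&(P[:,2]<.35)&(abs(q[:,0])<.13)&(abs(q[:,1])<.3)&(q[:,2]<.17)&(q[:,2]>-.15)
    if n=="wrist": m&=(U.ravel()>500)&(d>.2)
    # exclude the robot itself where it is now
    q0=(P-o["position"])@M; m&=~((q0[:,2]<.2)&(np.abs(q0[:,1])<.13))
    print(n,m.sum(), np.percentile(q[m],[0,50,100],axis=0).round(3).tolist() if m.any() else "", np.percentile(P[m],[0,50,100],axis=0).round(3).tolist() if m.any() else "")
    b=(d>0)&(P[:,0]>.55)&(P[:,0]<.72)&(P[:,1]<-.55)&(P[:,1]>-.85)&(P[:,2]>.04); print(P[b].min(0).round(3),P[b].max(0).round(3)) if b.any() else 0
```

```text
scene 633 [[-0.123, -0.002, 0.064], [-0.091, 0.224, 0.149], [0.029, 0.256, 0.17]] [[0.552, -0.681, 0.144], [0.652, -0.644, 0.171], [0.681, -0.409, 0.271]]
[ 0.55  -0.816  0.04 ] [ 0.697 -0.574  0.189]
side 533 [[-0.091, -0.004, 0.064], [0.018, 0.004, 0.133], [0.025, 0.186, 0.17]] [[0.547, -0.62, 0.163], [0.562, -0.428, 0.186], [0.631, -0.408, 0.27]]
[ 0.55  -0.654  0.04 ] [ 0.669 -0.574  0.191]
wrist 1979 [[-0.121, 0.155, 0.126], [-0.091, 0.215, 0.148], [-0.081, 0.238, 0.17]] [[0.611, -0.67, 0.142], [0.646, -0.641, 0.169], [0.671, -0.593, 0.19]]
[ 0.611 -0.69   0.04 ] [ 0.695 -0.593  0.19 ]
```

{"op": "step_arm", "data": {"rows": [[0,0.003,-0.03,0,0,0],[0,0,-0.03,0,0,0],[0,0,-0.03,0,0,0],[0,0,-0.025,0,0,0],[0,0,-0.0155,0,0,0],[0,0,-0.008,0,0,0],[0,0,0,0,0,0],[0,0,0,0,0,0],[0,0,0,0,0,0],[0,0,0,0,0,0]]}}

```text
time: 10.05
position: [0.5292, -0.4496, 0.33]
tool_rot: [0.904, 0.418, 0.08, -0.036]
ft_force: [-0.1, -0.0, 0.2]
grip_width: 0.0093
grip_force: 20.0
```

Run:
```python
from h import *
o=get_obs(); M=R.from_quat(o["tool_rot"]); print(o["time"],o["position"],o["ft_force"],o["grip_width"]); print("tip",M.apply([0,.0017,.3222])+o["position"])
for n in["scene"]:
    c=camera(n);E=ext(c,o)
    for r in cut_out("pot",n)[:3]: print(r["confidence"],r["extent"])
```

```text
10.05 [ 0.52920169 -0.44961839  0.32998828] [-0.10063898 -0.03376136  0.17306086] 0.009304707798508284
tip [ 0.56730583 -0.40857077  0.0126889 ]
0.73 [181.2, 250.5, 22.6, 23.3]
0.67 [190.2, 226.3, 13.4, 16.0]
0.61 [180.8, 282.1, 30.7, 31.1]
```

```bash
cat > plan.py <<'E'
from h import *
def target(lean,az):
    a,l=np.radians(az),np.radians(lean); h=np.array([np.cos(a),np.sin(a),0]); z=np.sin(l)*h-np.cos(l)*np.array([0,0,1]); y=np.array([np.sin(a),-np.cos(a),0]); x=np.cross(y,z); return R.from_matrix(np.c_[x,y,z])
def rows(tip,lean,az,o=None):
    o=o or get_obs(); T=target(lean,az); p=np.array(tip)-T.apply([0,.0017,.3222]); rv=np.degrees((T*R.from_quat(o["tool_rot"]).inv()).as_rotvec())
    return p,p-o["position"],rv
E
python3 - <<'E'
from plan import *
c=np.array([.6325,.196,.132]); z=target(50,57.9).as_matrix()[:,2]
p,d,r=rows(c-.12*z,50,57.9); d=d-[0,0,.16]; print(p,d,r,d/10,r/10, z)
E
```

```text
[ 0.45105136 -0.09005481  0.41624068] [-0.07811517  0.3595136  -0.07341623] [ 32.33616197 -23.59369808   7.9906328 ] [-0.00781152  0.03595136 -0.00734162] [ 3.2336162  -2.35936981  0.79906328] [ 0.40707493  0.64893304 -0.64278761]
```

{"op": "step_arm", "data": {"rows": [[0,0,0.03,0,0,0],[0,0,0.04,0,0,0],[0,0,0.045,0,0,0],[0,0,0.045,0,0,0],[-0.0078,0.036,-0.0073,3.23,-2.36,0.8],[-0.0078,0.036,-0.0073,3.23,-2.36,0.8],[-0.0078,0.036,-0.0073,3.23,-2.36,0.8],[-0.0078,0.036,-0.0073,3.23,-2.36,0.8],[-0.0078,0.036,-0.0073,3.23,-2.36,0.8],[-0.0078,0.036,-0.0073,3.23,-2.36,0.8]]}}

```text
time: 11.4
position: [0.4819, -0.2324, 0.4456]
tool_rot: [0.85, 0.437, 0.258, -0.139]
ft_force: [0.6, -0.2, 0.4]
grip_width: 0.0098
grip_force: 20.0
```

{"op": "step_arm", "data": {"rows": [[-0.0078,0.036,-0.0073,3.23,-2.36,0.8],[-0.0078,0.036,-0.0073,3.23,-2.36,0.8],[-0.0078,0.036,-0.0073,3.23,-2.36,0.8],[-0.0078,0.036,-0.0073,3.23,-2.36,0.8],[0,0,0,0,0,0],[0,0,0,0,0,0]]}}

```text
time: 12.15
position: [0.4517, -0.0901, 0.4167]
tool_rot: [0.793, 0.439, 0.37, -0.203]
ft_force: [0.0, 0.2, -0.6]
grip_width: 0.0096
grip_force: 20.0
```

Run:
```python
from plan import *
o=get_obs(); M=R.from_quat(o["tool_rot"]); print(o["time"],o["position"],o["q"],M.as_matrix()[:,2]); tip=M.apply([0,.0017,.3222])+o["position"]; print("tip",tip)
c=camera("wrist");E=ext(c,o); cv2.imwrite("pics/w6.png",c["pixels"]); print("tip px",proj(c,E,[tip,[.6325,.196,.132]]))
hsv=cv2.cvtColor(c["pixels"],cv2.COLOR_BGR2HSV); m=(hsv[...,1]>40)&(hsv[...,0]>140)&(hsv[...,0]<172)&(hsv[...,2]>60); m[300:]=0
n,L,S,C=cv2.connectedComponentsWithStats(m.astype(np.uint8))
for i in np.argsort(-S[1:,4])[:3]+1: print(S[i],C[i],atz(c,E,C[i][None],.132))
cc=np.array([.6325,.196,.132]); z=target(50,57.9).as_matrix()[:,2]
print(rows(cc-.03*z,50,57.9,o))
```

```text
12.15 [ 0.45168808 -0.09013389  0.4167384 ] [-0.65792946  0.32664549  1.92408136  0.94826999  1.21533106 -0.60226146] [ 0.40790497  0.64731484 -0.6438921 ]
tip [0.58455499 0.11752729 0.2092801 ]
tip px [[317.64450456 229.12277853]
 [315.8777772  198.07429049]]
[312 194   9   7  50] [316.22 197.24] [[0.63334941 0.19671804 0.132     ]]
(array([ 0.4876881 , -0.03165084,  0.3583898 ]), array([ 0.03600002,  0.05848305, -0.05834861]), array([0.13705211, 0.062687  , 0.0111531 ]))
```

View pics/w6.png

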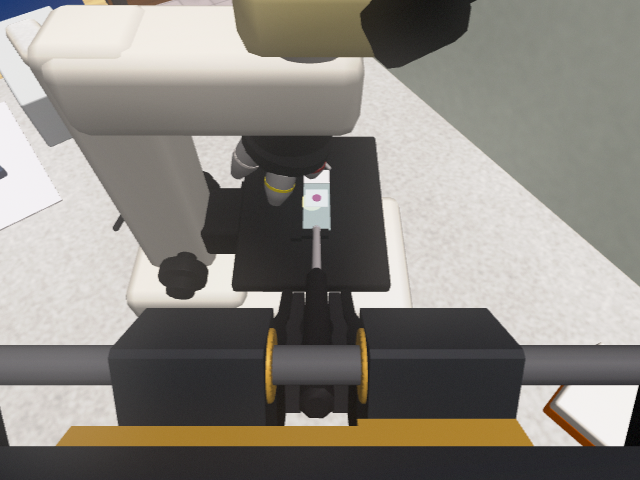

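{"op": "step_arm", "data": {"rows": [[0.006,0.0098,-0.0097,0,0,0],[0.006,0.0098,-0.0097,0,0,0],[0.006,0.0098,-0.0097,0,0,0],[0.006,0.0098,-0.0097,0,0,0],[0.006,0.0098,-0.0097,0,0,0],[0.006,0.0098,-0.0097,0,0,0],[0,0,0,0,0,0],[0,0,0,0,0,0]]}}

```text
time: 13.2
position: [0.4872, -0.0307, 0.3581]
tool_rot: [0.793, 0.439, 0.37, -0.204]
ft_force: [-0.7, 0.1, 0.2]
grip_width: 0.0099
grip_force: 20.0
```

Run:
```python
from plan import *
o=get_obs(); M=R.from_quat(o["tool_rot"]); print(o["time"],o["position"],o["ft_force"]); tip=M.apply([0,.0017,.3222])+o["position"]; print("tip",tip)
c=camera("wrist");E=ext(c,o); cc=np.array([.633,.1965,.132]); print("tip px",proj(c,E,[tip,cc]))
cv2.imwrite("pics/w7.png",cv2.resize(c["pixels"][150:290,250:390],None,fx=4,fy=4,interpolation=cv2.INTER_CUBIC))
hsv=cv2.cvtColor(c["pixels"],cv2.COLOR_BGR2HSV); m=(hsv[...,1]>40)&(hsv[...,0]>140)&(hsv[...,0]<172)&(hsv[...,2]>60); m[300:]=0
n,L,S,C=cv2.connectedComponentsWithStats(m.astype(np.uint8))
for i in np.argsort(-S[1:,4])[:2]+1: print(S[i],C[i],atz(c,E,C[i][None],.132))
print(cc-tip)
```

```text
13.2 [ 0.48724876 -0.03071494  0.3581421 ] [-0.7016371   0.14684256  0.2495812 ]
tip [0.61975791 0.1774564  0.15096645]
tip px [[317.64441059 229.12242901]
 [318.90051597 218.98517507]]
[314 215  11   9  80] [318.975  218.8875] [[0.6331007  0.19654972 0.132     ]]
[ 0.01324209  0.0190436  -0.01896645]
```

View pics/w7.png

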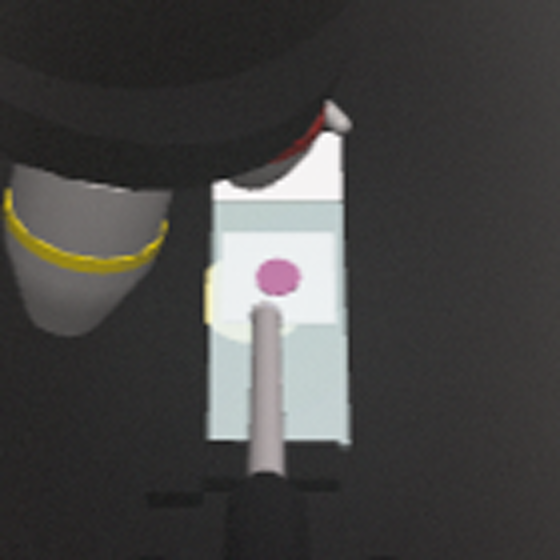

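{"op": "step_arm", "data": {"rows": [[0.005,0.006,-0.006,0,0,0],[0.005,0.006,-0.005,0,0,0],[0.004,0.006,-0.004,0,0,0],[0,0,0,0,0,0],[0,0,0,0,0,0],[0,0,0,0,0,0]]}}

```text
time: 14.0
position: [0.5011, -0.0128, 0.3432]
tool_rot: [0.793, 0.439, 0.37, -0.204]
ft_force: [-0.5, 0.3, -0.2]
grip_width: 0.0099
grip_force: 20.0
```

```bash
cat > chk.py <<'E'
from plan import *
F=[]; 
for i in range(3):
    o=get_obs(); c=camera("wrist"); F.append(o["ft_force"])
M=R.from_quat(o["tool_rot"]); print(o["time"],o["position"],np.mean(F,0).round(2),o["moment"].round(3),"tip",(M.apply([0,.0007,.3222])+o["position"]).round(4))
E
python3 chk.py
```

```text
14.1 [ 0.50110982 -0.0128834   0.34321383] [-0.05  0.17  0.56] [-0.5    0.347  0.013] tip [0.6329 0.1957 0.136 ]
```

{"op": "step_arm", "data": {"rows": [[0,0,-0.001,0,0,0],[0,0,0,0,0,0],[0,0,0,0,0,0]]}}

```text
time: 14.52
position: [0.5012, -0.0128, 0.3421]
tool_rot: [0.793, 0.439, 0.37, -0.205]
ft_force: [0.3, 0.8, -0.1]
grip_width: 0.0099
grip_force: 20.0
```

```bash
python3 chk.py
```

```text
14.625 [ 0.50114169 -0.01273795  0.34208941] [-0.13  0.43  0.42] [-0.467  0.357 -0.055] tip [0.6328 0.196  0.1349]
```

{"op": "step_arm", "data": {"rows": [[0,0,-0.001,0,0,0],[0,0,0,0,0,0],[0,0,0,0,0,0]]}}

```text
time: 15.05
position: [0.5011, -0.0127, 0.3411]
tool_rot: [0.793, 0.439, 0.37, -0.205]
ft_force: [0.3, -0.8, -0.1]
grip_width: 0.0098
grip_force: 20.0
```

```bash
python3 chk.py
```

```text
15.15 [ 0.50115033 -0.01272611  0.34108543] [ 0.26 -0.55  0.18] [-0.5    0.361 -0.   ] tip [0.6328 0.196  0.1339]
```

{"op": "step_arm", "data": {"rows": [[0,0,-0.001,0,0,0],[0,0,0,0,0,0],[0,0,0,0,0,0]]}}

```text
time: 15.58
position: [0.5012, -0.0128, 0.3402]
tool_rot: [0.793, 0.439, 0.37, -0.205]
ft_force: [-0.2, 0.4, 0.3]
grip_width: 0.0101
grip_force: 20.0
```

```bash
python3 chk.py
```

```text
15.675 [ 0.50117948 -0.0127333   0.3401671 ] [ 0.12 -0.13  0.19] [-0.343  0.291  0.027] tip [0.6329 0.196  0.133 ]
```

{"op": "step_arm", "data": {"rows": [[0,0,-0.0008,0,0,0],[0,0,0,0,0,0],[0,0,0,0,0,0]]}}

```text
time: 16.1
position: [0.5012, -0.0128, 0.3395]
tool_rot: [0.793, 0.439, 0.37, -0.205]
ft_force: [-0.2, -0.4, 2.0]
grip_width: 0.0091
grip_force: 20.0
```

```bash
python3 chk.py
```

```text
16.2 [ 0.50123938 -0.01276372  0.33945079] [ 0.06 -0.38  2.36] [-0.066  0.088  0.014] tip [0.633  0.196  0.1324]
```

{"op": "step_arm", "data": {"rows": [[0,0,0.003,0,0,0],[-0.004,-0.0065,0.0065,0,0,0],[-0.008,-0.0129,0.0128,0,0,0],[-0.008,-0.0129,0.0128,0,0,0],[-0.008,-0.0129,0.0128,0,0,0],[-0.008,-0.0129,0.0128,0,0,0],[-0.008,-0.0129,0.0128,0,0,0],[-0.006,-0.0095,0.0095,0,0,0],[0,0,0,0,0,0],[0,0,0,0,0,0]]}}

```text
time: 17.5
position: [0.451, -0.0932, 0.4222]
tool_rot: [0.793, 0.439, 0.37, -0.205]
ft_force: [0.6, 0.9, -1.5]
grip_width: 0.0096
grip_force: 20.0
```

Run:
```python
from plan import *
o=get_obs(); g=np.load("grip.npz"); print(o["time"],o["position"],o["grip_width"])
d=g["p"]+[0,0,.15]-o["position"]; r=np.degrees((R.from_quat(g["r"])*R.from_quat(o["tool_rot"]).inv()).as_rotvec()); print(d,r)
```

```text
17.5 [ 0.45095125 -0.09320493  0.42220693] 0.009601059495444327
[ 0.06190331 -0.09711145 -0.02159837] [-8.11184184  5.79016925 -8.33256441]
```

{"op": "step_arm", "data": {"rows": [[0.0,-0.03,0.0,-2,1.45,-2.08],[0.021,-0.025,-0.007,-2,1.45,-2.08],[0.021,-0.022,-0.007,-2,1.45,-2.08],[0.02,-0.02,-0.008,-2.1,1.45,-2.08],[0,0,0,0,0,0],[0,0,0,0,0,0],[0,0,0,0,0,0]]}}

```text
time: 18.38
position: [0.5125, -0.1893, 0.4002]
tool_rot: [0.853, 0.394, 0.311, -0.144]
ft_force: [-0.3, 0.1, -0.6]
grip_width: 0.0095
grip_force: 20.0
```

```bash
cat > back.py <<'E'
from plan import *
o=get_obs(); c=camera("wrist"); E=ext(c,o); g=np.load("grip.npz"); print(o["time"],o["position"],o["ft_force"])
print(g["p"]-o["position"],np.degrees((R.from_quat(g["r"])*R.from_quat(o["tool_rot"]).inv()).as_rotvec()))
M=R.from_quat(o["tool_rot"]); print("tip",M.apply([0,.0007,.3222])+o["position"])
cv2.imwrite("pics/w8.png",cv2.resize(c["pixels"][180:320,250:390],None,fx=4,fy=4,interpolation=cv2.INTER_CUBIC))
E
python3 back.py
```

```text
18.375 [ 0.51254911 -0.18929046  0.40018024] [-0.27207817  0.06211932 -0.57784354]
[ 0.00030545 -0.00102592 -0.14957168] [-0.08032619 -0.03648579 -0.08155267]
tip [ 0.64746033 -0.0318414   0.1535589 ]
```

View pics/w8.png

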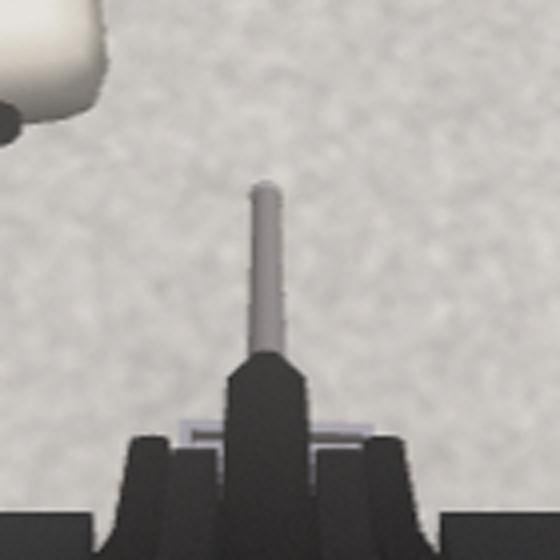

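{"op": "step_arm", "data": {"rows": [[-0.0003,-0.0018,-0.03,0,0,0],[0,0,-0.035,0,0,0],[0,0,-0.03,0,0,0],[0,0,-0.025,0,0,0],[0,0,-0.015,0,0,0],[0,0,-0.008,0,0,0],[0,0,-0.004,0,0,0],[0,0,0,0,0,0],[0,0,0,0,0,0]]}}

```text
time: 19.55
position: [0.513, -0.192, 0.2539]
tool_rot: [0.853, 0.395, 0.311, -0.142]
ft_force: [0.8, 1.5, -0.5]
grip_width: 0.0099
grip_force: 20.0
```

```bash
python3 back.py
```

```text
19.55 [ 0.51295413 -0.19201044  0.25389223] [ 0.83164487  1.54385135 -0.50281769]
[-9.95728636e-05  1.69405599e-03 -3.28366822e-03] [ 0.02051463  0.06328302 -0.03899636]
tip [ 0.64841186 -0.03509572  0.0072299 ]
```

{"op": "step_arm", "data": {"rows": [[0,0.0005,-0.0015,0,0,0],[0,0.0005,-0.0015,0,0,0],[0,0,0,0,0,0],[0,0,0,0,0,0],[0,0,0,0,0,0]]}}

```text
time: 20.23
position: [0.5127, -0.1908, 0.2503]
tool_rot: [0.853, 0.394, 0.311, -0.143]
ft_force: [-0.8, 1.7, 1.9]
grip_width: 0.0096
grip_force: 20.0
```

```bash
python3 back.py
```

```text
20.225 [ 0.51274399 -0.1907556   0.25029537] [-0.8316262   1.74669904  1.90754824]
[0.00011057 0.00043922 0.00031319] [-0.05810217  0.00038815 -0.05134612]
tip [ 0.64789692 -0.03347336  0.00369993]
```

Seated with light contact, at the same pose as when first gripped. I'll open and back out along the axis.

{"op": "step_arm", "data": {"rows": [[0,0,0,0,0,0],[0,0,0,0,0,0],[0,0,0,0,0,0],[0,0,0,0,0,0],[0,0,0,0,0,0],[0,0,0,0,0,0]], "jaw": 0.05}}

```text
time: 21.02
position: [0.5129, -0.1911, 0.2503]
tool_rot: [0.853, 0.394, 0.311, -0.143]
ft_force: [-0.4, 0.4, 0.2]
grip_width: 0.0491
grip_force: 0.0
```

{"op": "step_arm", "data": {"rows": [[-0.0063,-0.0073,0.0115,0,0,0],[-0.0105,-0.0122,0.0192,0,0,0],[-0.0105,-0.0122,0.0192,0,0,0],[-0.0105,-0.0122,0.0192,0,0,0],[-0.0105,-0.0122,0.0192,0,0,0],[0,0,0,0,0,0],[0,0,0,0,0,0],[0,0,0,0,0,0],[0,0,0,0,0,0]]}}

```text
time: 22.15
position: [0.4647, -0.2466, 0.3379]
tool_rot: [0.853, 0.394, 0.311, -0.143]
ft_force: [-0.6, 0.4, -0.7]
grip_width: 0.05
grip_force: 0.0
```

Run:
```python
from h import *
o=get_obs(); c=camera("wrist"); E=ext(c,o); print(o["time"],o["position"],o["ft_force"])
a=np.array([-.4165,-.4898,.766]); tip=np.array([.649,-.034,.0037]); print(proj(c,E,[tip,tip+.2*a]).round(1).tolist())
w=c["pixels"][150:330,220:420]; s=camera("scene")["pixels"][190:310,150:350]
cv2.imwrite("pics/w9.png",np.hstack([cv2.resize(w,(400,360)),cv2.resize(s,(400,360))]))
for l in["pot","beaker","dropper","slidebox"]:
    for r in cut_out(l,"scene")[:3]: print(l,round(r["confidence"],2),np.round(r["extent"]))
```

```text
22.15 [ 0.46466895 -0.2466406   0.33794579] [-0.60920759  0.40871486 -0.7211172 ]
[[318.1, 198.9], [320.1, 269.2]]
pot 0.76 [181. 281.  30.  32.]
pot 0.62 [181. 251.  26.  23.]
pot 0.2 [327. 266.  47.  54.]
beaker 0.77 [238. 220.  22.  35.]
dropper 0.56 [232. 266.  22.  25.]
slidebox 0.97 [306. 339.  57.  56.]
```

View pics/w9.png

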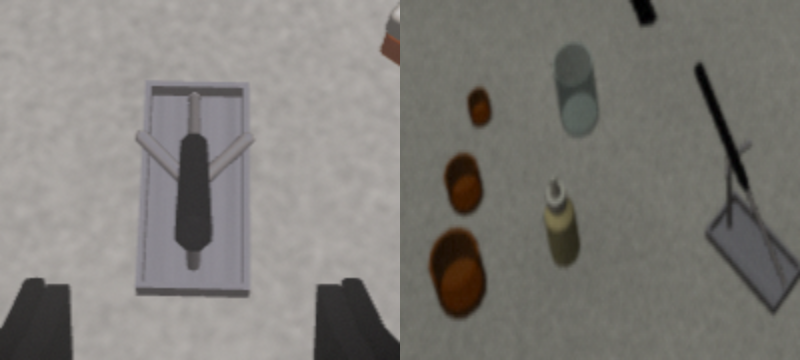

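```bash
python3 -c "
from rig import hand_in; print(hand_in())"
```

```text
the job is handed in; nothing more can be done
None
```

The job is handed in: the tip was dipped about 17 mm below the pot rim and touched the middle of the cover glass with about 2 N. The applicator is back in its rest and released, and the pot, beaker, dropper bottle and slide box showed no visible movement in the last pictures. The hand-in returned no verdict.

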